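# Sort the tape and the wood into their bins

### The job

Tidy the bench by type: put the loose roll of black tape into the bin that already holds a roll of tape, and the loose block of pine into the bin that already holds a piece of wood. Each must lie inside its own bin, let go.

Things in the scene. Friction and masses are not known exactly. Their poses are not given: they have to be found in the camera images.
- black_roll_center (a point): centre of the loose roll of black tape lying flat on the bench: outer diameter 57 mm, 19 mm high, so this point is 9.5 mm above the bench; z up. Grip it across the outside: its core must be taken as solid, fingers do not go into it. 0.035 to 0.07 kg.
- offcut_center (a point): centre of the loose brown block of pine lying on the bench: 51 mm along its own x, 98 mm along its own y, 38 mm high, so this point is 19 mm above the bench; z up. Grip it across the 51 mm. 0.06 to 0.11 kg.
- tape_bin: blue open bin, fixed, 140 mm along its x, 230 mm along its y, 60 mm high, walls and floor 4 mm; origin at the centre of its underside, z up. Its +y half holds a loose beige roll of tape (98 mm across, 25 mm high); its -y half is empty, its middle 57 mm from the origin. It stands on the left, or in the middle behind the fixed vise: cross the vise (155 mm tall) with fingertips at 0.28 m.
- wood_bin: yellow open bin, fixed, 140 mm along its x, 230 mm along its y, 60 mm high, walls and floor 4 mm; origin at the centre of its underside, z up. Its +y half holds a loose square piece of wood (77 x 77 x 20 mm); its -y half is empty, its middle 57 mm from the origin. It stands where the blue bin does not: on the left, or in the middle between the vise and the tool case (82 mm tall).
Not all that is in view belongs to the job. There is more than one size of the part that bears offcut_center; the job needs the larger. What is shaped like the part that bears black_roll_center but pink is not meant.

How it is judged:
At the end, for the whole second after the job is handed in: The centre of the black roll is inside the walls of the blue bin (the one with the other tape) and less than 55 mm above its underside, that is below its rim; the centre of the pine block likewise in the yellow bin (the one with the other wood) (x of black_roll_center in the frame of tape_bin between -0.066 and 0.066 m and y of black_roll_center in the frame of tape_bin between -0.111 and 0.111 m and z of black_roll_center in the frame of tape_bin between 0 and 0.055 m and x of offcut_center in the frame of wood_bin between -0.066 and 0.066 m and y of offcut_center in the frame of wood_bin between -0.111 and 0.111 m and z of offcut_center in the frame of wood_bin between 0 and 0.055 m); the robot touches nothing.
It also fails if it takes over 70 s, if anything falls off the work surface, if the arm or the gripper's body presses on something with over 40 N, if the wrist force passes 120 N, or if a joint passes its speed limit or range.

### The arm

A 7-joint arm with a two-finger parallel gripper is mounted at the origin on a cart in front of the work surface, level with it; the furniture and walls round the work are solid. World frame = base frame: x ahead of the robot, y to its left, z up, the work surface at z = 0. Lengths are in m, angles in rad, forces in N, time in s.
With the tool pointing down it reaches from about 0.425 to 0.95 m from the base axis. Payload 16.7 kg.
Tool frame: the origin (TCP) lies midway between the tips of the shut fingers; the grasp point (between the pads) lies 19 mm behind it; z points along the fingers, y is the line along which they close (so a half turn about z gives the same grasp; the last joint's range is limited). The gripper opens to 94 mm and grips with 3 to 60 N. Pads are 16 mm wide; open, the fingers measure 119 mm over their backs; the gripper's body (75 mm by 177 mm) begins 78 mm behind the grasp point.
Start: joints at [1.048, 0.426, 0.074, 1.606, -0.034, 1.111, -0.067], TCP at [0.246, -0.629, 0.205] pointing down, gripper open.
Joint ranges: [-2.85, 2.85], [-0.5, 2.14], [-1.23, 1.37], [0.21, 2.46], [-1.02, 4.16], [0.16, 2.05], [-2.73, 2.73]. Speed limits (rad/s): [1.89, 1.89, 2.39, 2.39, 3.01, 3.01, 3.01].

### API

Orientations are given as a rotation vector (axis times angle).
In Python, from station import ctrl gives the robot as it stands. The module is installed in compiled form; this text tells all that it offers. Calls block until the motion is done:
- ctrl.move_ptp(position, orientation): joint-space move of the TCP to a pose.
- ctrl.movel(position, orientation=None, feed=0.15): straight line of the TCP; orientation=None keeps the orientation; feed is the mean speed in m/s.
- ctrl.move_j(angles): joint-space move.
- ctrl.open() and ctrl.close_gripper(squeeze=None): open the fingers fully, or close them until they stop; squeeze is the grip in N (None keeps the last).
- ctrl.sleep(seconds).
- ctrl.solve_ik(position, orientation): joint angles nearest the present ones, or None.
- ctrl.get_state(): the state.
- ctrl.get_image(name): name is "scene" or "top" or "wrist"; returns the picture (420x560x3 uint8, blue, green, red); there is no depth.
- ctrl.get_calibration(name): a dict with "K" (3x3 intrinsics, pixels), "D" ([k1, k2, p1, p2, k3] as OpenCV has them; the pictures are not rectified), "T" (4x4, takes a point from camera to world coordinates); the wrist camera has in their place "mount" (4x4, takes a point from camera to tool coordinates, whose origin is the TCP and whose axes are the flange's). Camera axes: x right, y down, z forward; pixel columns grow to the right and rows downward; lengths in m; the calibration is good to about 2 mm. A picture is of the moment at which its call begins: read the wrist's pose just before it. get_calibration takes no time and is no camera call.
A pose or a line that the arm cannot do raises ctrl.IKError and nothing moves.
- ctrl.sign_off(): hands the job in; it is judged then, once.
The state is a dict: "time": time; "q": joint angles; "qvel": joint speeds; "effort": joint torques, N m; "ee_pos": TCP position; "tool_rot": TCP orientation; "ft_force": force on the tool from outside, world axes, zero at the start; "torque": the same for the moment, N m; "gripper_width": finger opening in m; "grasp_force": force on a finger pad.
Only numpy, scipy, OpenCV 4.12 (cv2) and the standard library are available. Lean on these libraries where they do the work, as an engineer would, in place of code of your own. Each camera call takes 0.05 s, during which the arm holds its last target. There are 200 camera calls.

## Working session

There is one attempt and no reset: what is moved stays moved. The work goes in short steps, each a Python script; the robot and the scene stay as the last script left them, time stands still between calls to the robot, and variables do not carry over. Pictures are saved under pics/ and viewed, at most 10 in all, crops included, and the job is handed in when it is done.

```bash
mkdir -p pics; python3 - <<'E'
from station import ctrl
import cv2,numpy as np
for n in("scene","top"):
    cv2.imwrite(f"pics/{n}0.png",ctrl.get_image(n)); c=ctrl.get_calibration(n); print(n,np.round(c["T"],3).tolist(),np.round(c["K"],1).tolist(),c["D"])
s=ctrl.get_state();print(s["time"],s["tool_rot"],s["ee_pos"])
E
```

```text
scene [[0.998, 0.049, -0.05, 0.577], [0.07, -0.637, 0.768, -0.859], [0.006, -0.769, -0.639, 0.74], [0.0, 0.0, 0.0, 1.0]] [[406.1, 0.0, 277.0], [0.0, 406.1, 214.8], [0.0, 0.0, 1.0]] [-0.10864815  0.          0.          0.          0.        ]
top [[0.002, -0.992, 0.127, 0.335], [-1.0, -0.001, 0.007, -0.041], [-0.007, -0.127, -0.992, 1.449], [0.0, 0.0, 0.0, 1.0]] [[469.1, 0.0, 284.0], [0.0, 469.1, 211.7], [0.0, 0.0, 1.0]] [0.02303178 0.         0.         0.         0.        ]
0.1 [-3.08609889e+00 -5.81900759e-01  4.78324325e-04] [ 0.24566486 -0.62828537  0.20484748]
```

View pics/top0.png

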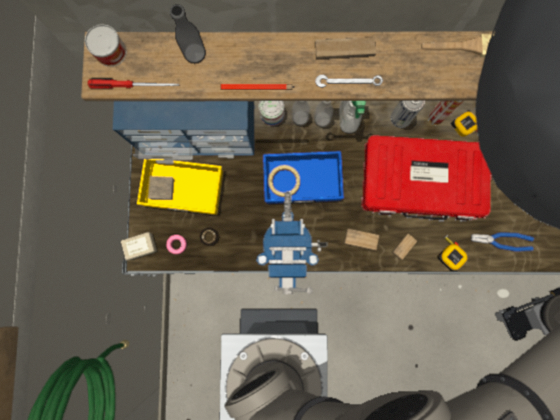

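View pics/scene0.png

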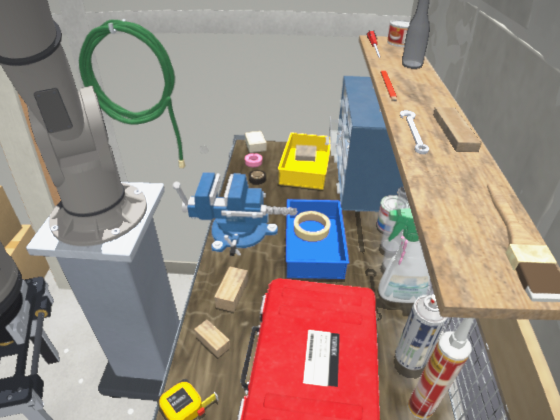

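The top view shows the yellow bin on the left (180,187), the blue bin behind the vise (303,177), the black roll at (209,237), the larger pine block at (362,239) and the smaller at (405,246). I'll enlarge it.

```bash
python3 - <<'E'
import cv2,numpy as np
im=cv2.imread("pics/top0.png")
a=cv2.resize(im[150:262,130:242],None,fx=5,fy=5,interpolation=cv2.INTER_CUBIC)[:, :]
cv2.imwrite("pics/a.png",a)
b=cv2.resize(im[145:265,255:415],None,fx=5,fy=5,interpolation=cv2.INTER_CUBIC)
cv2.imwrite("pics/b.png",b)
E
```

```text
(no output)
```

View pics/a.png

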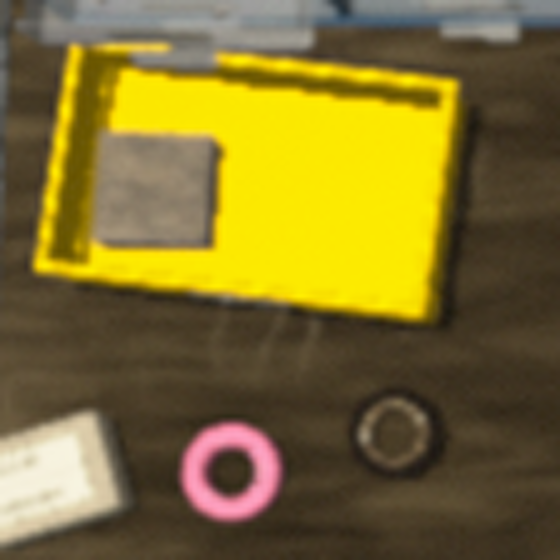

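View pics/b.png

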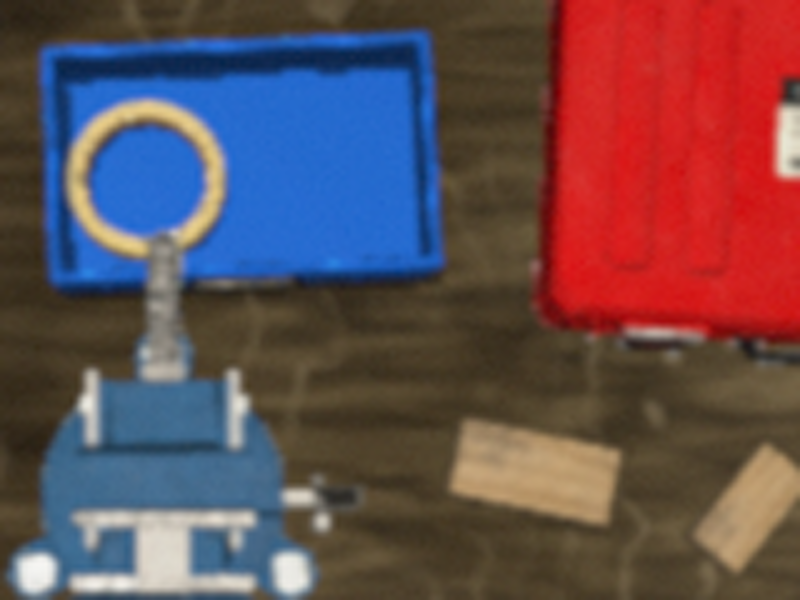

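```bash
cat > h.py <<'E'
from station import ctrl
import cv2,numpy as np
def ray(n,uv):
    c=ctrl.get_calibration(n); p=cv2.undistortPoints(np.array(uv,float).reshape(-1,1,2),np.array(c["K"]),np.array(c["D"])).reshape(-1,2)
    T=np.array(c["T"]); return T[:3,3],np.c_[p,np.ones(len(p))]@T[:3,:3].T
def onz(n,uv,z):
    o,d=ray(n,uv); return (o+d*((z-o[2])/d[:,2])[:,None])
def tri(u1,u2):
    o1,d1=ray("top",[u1]);o2,d2=ray("scene",[u2])
    A=np.c_[d1[0],-d2[0]]; s,_,_,_=np.linalg.lstsq(A,o2-o1,rcond=None)
    a,b=o1+s[0]*d1[0],o2+s[1]*d2[0]; return (a+b)/2,np.linalg.norm(a-b)
E
python3 - <<'E'
from h import *
np.set_printoptions(precision=4,suppress=True)
A=lambda L:[(130+(x+.5)/5-.5,150+(y+.5)/5-.5) for x,y in L]
B=lambda L:[(255+(x+.5)/5-.5,145+(y+.5)/5-.5) for x,y in L]
def rect(P,nm):
    c=P.mean(0); yl=(P[0]+P[3]-P[1]-P[2])[:2]; print(nm,c,"yaw of +y",np.arctan2(yl[1],yl[0]),np.linalg.norm(np.diff(np.r_[P,P[:1]],axis=0),axis=1))
rect(onz("top",A([(72,45),(462,78),(440,322),(35,272)]),.06),"yellow")
rect(onz("top",B([(42,45),(430,32),(442,275),(52,290)]),.06),"blue")
rect(onz("top",B([(465,420),(620,452),(608,525),(452,492)]),.038),"pine")
print("roll",onz("top",A([(397,433)]),.019), "pink",onz("top",A([(231,472)]),.019))
print("scene roll",onz("scene",[(258,177)],.019),"pine",onz("scene",[(233,287)],.038))
print("shelf",tri((83,100),(362,40)),tri((380,81),(422,148)))
print("cab",tri((115,124),(342,79)), tri((252,124),(343,208)))
print("vise spindle tip",tri((288,192),(296,211)))
E
```

```text
yellow [0.5923 0.2823 0.06  ] yaw of +y 1.4672140352938352 [0.2373 0.149  0.2446 0.1399]
blue [ 0.6195 -0.0871  0.06  ] yaw of +y 1.6080446014241567 [0.2353 0.149  0.2335 0.1503]
pine [ 0.4331 -0.2643  0.038 ] yaw of +y 1.3654967355040069 [0.0946 0.0446 0.095  0.0442]
roll [[0.4422 0.1987 0.019 ]] pink [[0.4183 0.2992 0.019 ]]
scene roll [[0.4479 0.1876 0.019 ]] pine [[ 0.4414 -0.2749  0.038 ]]
shelf (array([0.7461, 0.4466, 0.3729]), np.float64(0.011479719661619158)) (array([ 0.7786, -0.2562,  0.3991]), np.float64(0.0037669526390330882))
cab (array([0.7068, 0.4075, 0.2637]), np.float64(0.018584479428783312)) (array([0.7478, 0.0644, 0.0269]), np.float64(0.08748748397297543))
vise spindle tip (array([ 0.5712, -0.0421,  0.0758]), np.float64(0.0030507743950849847))
```

```bash
cat >> h.py <<'E'
from scipy.spatial.transform import Rotation as Ro
def down(a):
    z=np.array([0,0,-1.]);y=np.array([np.cos(a),np.sin(a),0]);return Ro.from_matrix(np.c_[np.cross(y,z),y,z]).as_rotvec()
def wproj(P,ee,rot):
    "world points -> wrist pixels"
    c=ctrl.get_calibration("wrist");T=np.eye(4);T[:3,:3]=Ro.from_rotvec(rot).as_matrix();T[:3,3]=ee
    W=np.linalg.inv(T@np.array(c["mount"])); return cv2.projectPoints(np.array(P,float),Ro.from_matrix(W[:3,:3]).as_rotvec(),W[:3,3],np.array(c["K"]),np.array(c["D"]))[0].reshape(-1,2)
E
python3 - <<'E'
from h import *
np.set_printoptions(precision=3,suppress=True)
for nm,p,al in [("pine",(.433,-.264,.25),(-.205,-.205+np.pi)),("pineplace",(.592,.235,.3),(-.1+.5,-.1-.5,-.1+.5+np.pi,-.1-.5+np.pi)),("roll",(.442,.199,.25),(0,np.pi)),("rollplace",(.62,-.144,.3),(.785,.785-np.pi))]:
    for a in al: print(nm,round(a,2),ctrl.solve_ik(p,down(a)))
try:
    ctrl.move_ptp((.433,-.264,.28),down(-.205))
except ctrl.IKError as e: print(e)
s=ctrl.get_state();im=ctrl.get_image("wrist")
print(s["time"],s["ee_pos"],s["q"])
yv=np.array([np.cos(1.365),np.sin(1.365)]);xv=np.array([yv[1],-yv[0]])
P=[np.r_[np.array([.4331,-.2643])+i*.0255*xv+j*.049*yv,.038] for i,j in((-1,-1),(1,-1),(1,1),(-1,1))]
cv2.polylines(im,[wproj(P,s["ee_pos"],s["tool_rot"]).astype(int)],True,(0,0,255),1)
cv2.imwrite("pics/w1.png",im)
E
```

```text
pine -0.2 [ 0.683  0.125 -0.286  1.907  0.039  1.114  0.177]
pine 2.94 [-0.645  0.22   1.247  1.966 -0.232  1.115 -2.648]
pineplace 0.4 [ 0.216  0.447 -0.964  1.535  0.373  1.355 -0.382]
pineplace -0.6 [ 0.212  0.445 -0.958  1.535  0.369  1.353 -1.38 ]
pineplace 3.54 [-1.327  0.646  1.362  1.624 -0.64   1.403 -2.633]
pineplace 2.54 [ 0.252  0.47  -1.026  1.533  0.406  1.369  1.733]
roll 0 [ 0.409  0.187 -1.058  1.919  0.179  1.137 -0.717]
roll 3.14 [ 0.391  0.181 -1.035  1.919  0.172  1.135  2.431]
rollplace 0.79 [ 0.523  0.341 -0.519  1.554  0.173  1.293  0.767]
rollplace -2.36 [ 0.182  0.3   -0.071  1.575  0.022  1.267 -2.249]
1.6417 [ 0.433 -0.265  0.28 ] [ 0.684  0.102 -0.281  1.867  0.031  1.177  0.185]
```

View pics/w1.png

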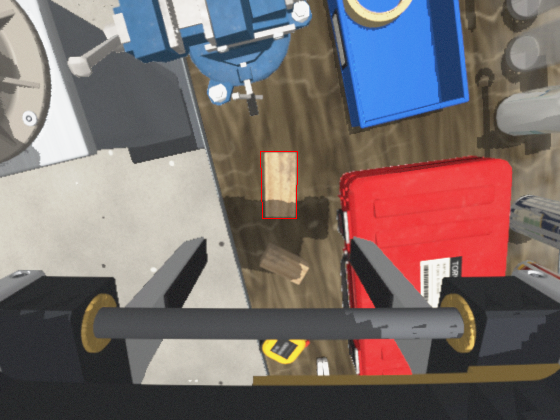

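The predicted outline (red, about (262–298, 151–219)) sits right on the larger block. Next: grip it, lift, and carry it over.

```bash
python3 - <<'E'
from h import *
np.set_printoptions(precision=3,suppress=True)
ctrl.movel((.433,-.264,.006),feed=.15)
ctrl.close_gripper(25)
s=ctrl.get_state();print(s["time"],s["gripper_width"],s["grasp_force"],s["ft_force"])
ctrl.movel((.433,-.264,.30),feed=.2)
ctrl.movel((.57,.242,.30),down(1.467),feed=.22)
s=ctrl.get_state();im=ctrl.get_image("wrist")
print(s["time"],s["ee_pos"],s["q"],s["gripper_width"],s["ft_force"])
def rectp(c,a,hx,hy,z):
    yv=np.array([np.cos(a),np.sin(a)]);xv=np.array([yv[1],-yv[0]])
    return [np.r_[np.array(c)+i*hx*xv+j*hy*yv,z] for i,j in((-1,-1),(1,-1),(1,1),(-1,1))]
f=lambda P:cv2.polylines(im,[wproj(P,s["ee_pos"],s["tool_rot"]).astype(int)],True,(0,0,255),1)
f(rectp((.5923,.2823),1.467,.07,.115,.06)); f(rectp((.442,.199),0,.0285,.0285,.019))
cv2.imwrite("pics/w2.png",im)
E
```

```text
4.475 0.045050097086059795 24.999966323375702 [ 0.135  0.345 -0.239]
8.625 [0.57  0.241 0.3  ] [ 0.09   0.358 -0.776  1.583  0.258  1.306  0.744] 0.044918923141335755 [ 0.386 -0.716 -0.904]
```

View pics/w2.png

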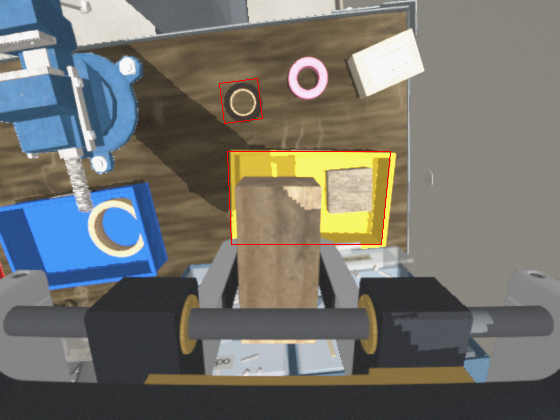

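The overlays fit the yellow bin (230–393, 150–245) and the black roll (241,101); the block is held well. Lowering it into the empty half.

```bash
python3 - <<'E'
from h import *
np.set_printoptions(precision=3,suppress=True)
P=lambda t:print(t,(s:=ctrl.get_state())["time"],s["ee_pos"],s["ft_force"],s["gripper_width"])
ctrl.movel((.58,.242,.12),feed=.2);P("hi")
ctrl.movel((.58,.242,.034),feed=.1);P("low")
ctrl.open();ctrl.sleep(.3);P("open")
ctrl.movel((.58,.242,.25),feed=.2)
ctrl.movel((.442,.199,.25),down(np.pi/4),feed=.25);P("roll")
cv2.imwrite("pics/w3.png",ctrl.get_image("wrist"))
cv2.imwrite("pics/w3.png",cv2.imread("pics/w3.png"))
E
```

```text
hi 9.725 [0.58  0.242 0.121] [ 0.433 -0.17  -0.388] 0.04475794421944597
low 10.7333 [0.58  0.242 0.035] [ 0.857  0.419 -1.002] 0.04501008558540954
open 11.925 [0.58  0.242 0.034] [-0.362 -0.035 -0.158] 0.093954943688366
roll 13.9917 [0.443 0.199 0.25 ] [ 0.916 -1.114  0.002] 0.09406766209770816
```

View pics/w3.png

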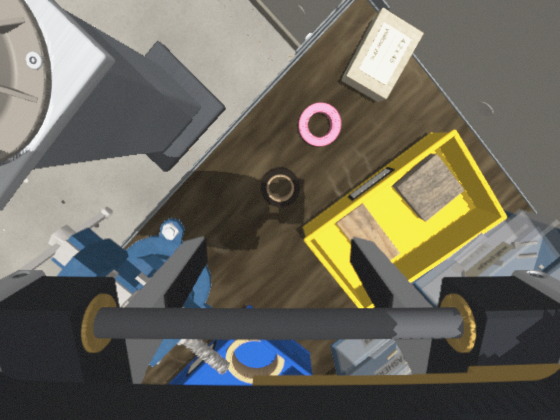

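Block lies in the yellow bin at (367,232) beside the square piece; roll at (281,188). Now the roll.

```bash
python3 - <<'E'
from h import *
np.set_printoptions(precision=3,suppress=True)
P=lambda t:print(t,(s:=ctrl.get_state())["time"],s["ee_pos"],s["ft_force"],s["gripper_width"],s["q"][6])
ctrl.movel((.442,.199,.004),feed=.15)
ctrl.close_gripper(20);P("grip")
ctrl.movel((.442,.199,.30),feed=.2)
ctrl.movel((.617,-.129,.30),down(1.608),feed=.2);P("over")
assert .04<ctrl.get_state()["gripper_width"]<.07
ctrl.movel((.617,-.129,.12),feed=.2);P("hi")
ctrl.movel((.617,-.129,.038),feed=.1);P("low")
ctrl.open();ctrl.sleep(.3);P("open")
ctrl.movel((.617,-.129,.30),feed=.2)
ctrl.movel((.5,-.25,.30),feed=.2)
a=ctrl.get_image("top");P("end")
cv2.imwrite("pics/t2.png",cv2.resize(a[130:270,120:400],None,fx=2.8,fy=2.8,interpolation=cv2.INTER_CUBIC))
cv2.imwrite("pics/s2.png",ctrl.get_image("scene"))
E
```

```text
grip 16.5167 [0.442 0.199 0.004] [0.197 0.434 1.675] 0.05509548823166708 -0.17173484176577547
over 20.1583 [ 0.617 -0.128  0.3  ] [-0.623  0.446 -0.738] 0.055153066595913146 1.5601961252148024
hi 21.2083 [ 0.618 -0.129  0.121] [-0.104  0.117  0.51 ] 0.05523118581173249 1.4755393306065887
low 22.175 [ 0.617 -0.129  0.039] [ 0.667  0.369 -0.658] 0.05548446014885952 1.422226249956131
open 23.2333 [ 0.617 -0.129  0.038] [ 0.847  0.599 -0.433] 0.093547584185821 1.4221250691139065
end 25.7333 [ 0.501 -0.249  0.3  ] [ 0.57  -0.092  0.664] 0.09422914214651483 1.8650817558833004
```

View pics/t2.png

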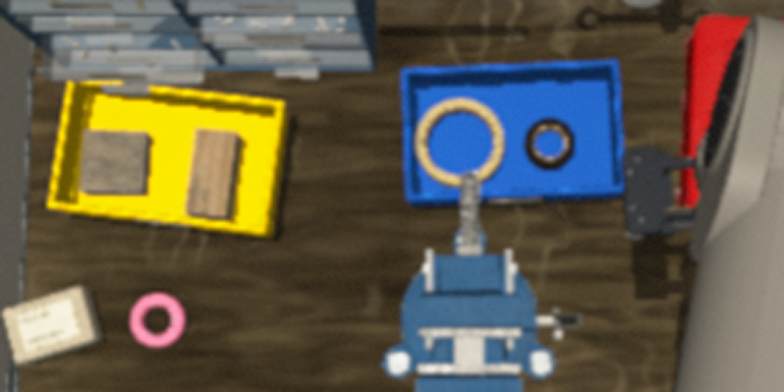

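View pics/s2.png

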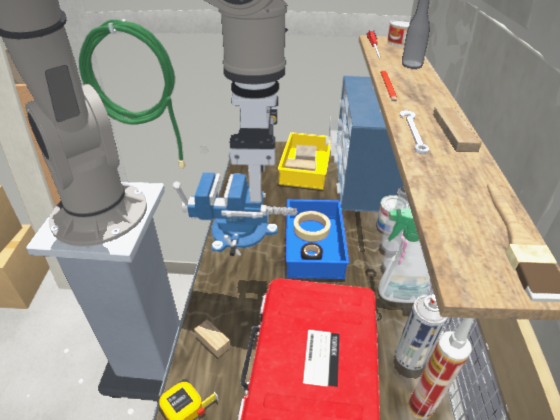

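The top crop shows the pine block flat in the yellow bin (214,172) and the black roll flat in the blue bin (549,143). The scene view agrees, and the arm is clear.

```bash
python3 -c "
from station import ctrl
print(ctrl.sign_off())"
```

```text
the job is handed in; nothing more can be done
None
```

I put the black roll in the blue tape bin and the larger pine block in the yellow wood bin, both released and lying flat in the last pictures, and handed the job in after about 26 s of robot time; no verdict came back.

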